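# Crank nuts one by one from a rotary feeder into a kit box

### The arm

A 6-joint arm with a two-finger parallel gripper is mounted at the origin on a cart in front of the work surface, level with it; the furniture and walls round the work are solid. World frame = base frame: x ahead of the robot, y to its left, z up, the work surface at z = 0. Lengths are in m, angles in rad, forces in N, time in s.
With the tool pointing down it reaches from about 0.375 to 0.9 m from the base axis. Payload 3.1 kg.
Tool frame: the origin (TCP) lies on the centre line of the jaws, within the pads' length; the fingertips stand 22 mm ahead of it and the grasp point (between the pads) lies 3 mm ahead of it; z points along the fingers, y is the line along which they close (so a half turn about z gives the same grasp; the last joint's range is limited). The gripper opens to 85 mm and grips with 20 to 120 N. Pads are 22 mm wide; open, the fingers measure 114 mm over their backs; the gripper's body (76 mm by 85 mm) begins 54 mm behind the grasp point. The pads swing forward as they close: fully open they stand 13 mm farther back than shut.
Start: joints at [0.98, 0.527, 1.433, -0, 1.181, -0.178], TCP at [0.251, 0.572, 0.253] pointing down, gripper open.
Joint ranges: [-3.08, 3.08], [-0.75, 2.2], [0.22, 2.44], [-1.43, 4.57], [0, 2.65], [-2.85, 2.85]. Speed limits (rad/s): [2.79, 2.79, 3.14, 3.14, 3.14, 3.14].

### API

Orientations are given as a unit quaternion [x, y, z, w].
In Python, from station import manip gives the robot as it stands.
- The arm moves only by the tool hand_motion, called after ">>>" as a command line: name --argument value ..., lists and objects as JSON in quotes. Schema: {"type":"object","properties":{"motion":{"type":"array","items":{"type":"number"},"minItems":5,"maxItems":100},"grip_force":{"type":"number"},"only":{"type":"string"},"quiet":{"type":"boolean"},"lines":{"type":"string"}},"required":["motion"],"additionalProperties":false}. motion is one flat list of numbers that holds 1 to 20 rows one after another, with no inner brackets; each row has 5 numbers: dx, dy, dz in units of 25 mm, then a turn about the tool's z in units of 0.2 rad, then the opening from 0.0 (shut) to 1.0 (fully open); each row is the pose to reach, as a shift and turn from the pose commanded when the call began, along the tool's axes at that moment; what a row does not reach only later rows make up. A row lasts 1/10 s, in which the tool goes at most 0.05 m and 0.15 rad, less where a joint would pass 70% of its speed; a pose out of reach is approached as far as the arm can. The fingers move at their own pace and stop on an object; grip_force is the grip in N (left out, the last holds). Time passes only in rows, so rows that do not move let the fingers close. The tool returns the time, the measured TCP pose, the force, the opening and the grip force at its end. only (a regular expression) keeps the lines of the reply that match it, lines (a string "A,B") keeps lines A to B, and quiet returns only ok. Input that does not fit is refused with a message, and nothing moves.
- manip.sense(): the state, without advancing time (a new reading comes with each control period).
- manip.snapshot(name): name is "scene" or "top"; returns a dict with "pixels" (384x512x3 uint8, red, green, blue), "range_z" (384x512 float32, m along the optical axis (not along the pixel's ray), 0 where there is no reading), "fov_y" (degrees; the focal length in pixels is half the picture's height over the tangent of half this angle, whatever the lens; pixels are square), "cx", "cy" (the principal point, pixels), "R" (3x3) and "t" (3): a world point X has camera coordinates R X + t. Camera axes: x right, y down, z forward; pixel columns grow to the right and rows downward; lengths in m; the calibration is good to about 2 mm. A picture is of the moment at which its call begins.
- manip.sign_off(): hands the job in; it is judged then, once.
The state is a dict: "t": time; "q": joint angles; "qd": joint speeds; "tau": joint torques, N m; "tcp_pos": TCP position; "tool_rot": TCP orientation; "force": force on the tool from outside, world axes, zero at the start; "ft_torque": the same for the moment, N m; "finger_gap": opening from 0.0 (shut) to 1.0 (fully open); "gripper_force": force on a finger pad.
Only numpy, scipy, OpenCV 4.12 (cv2) and the standard library are available. Lean on these libraries where they do the work, as an engineer would, in place of code of your own. Each camera call takes 0.05 s, during which the arm holds its last target. There are 200 camera calls.

### The job

Fill the kit box from the hand-cranked nut feeder: with the open box under the spout, turn the crank slowly so that the nuts drop out one at a time, and shift the box between drops so that each nut in the drum gets a well of its own. When the drum is empty, draw the box clear and press its lid shut until it snaps past the spring catch, leaving the shut box standing flat on the bench and the other things on the bench where they are.

Things in the scene. Friction and masses are not known exactly. Their poses are not given: they have to be found in the camera images.
- feeder: Rotary nut feeder, fixed, 270 mm high: base plate, two upright aluminium side plates and between them a clear tube (outer radius 68 mm) round a white six-vaned drum. Origin on the bench under the drum's axis; x points away from the robot (yaw within 0.15 rad), y is along the axis (196 mm up). The tube opens low on the -x side; parts fall out there and slide down a chute into a spout.
- spout_mouth (a point): Centre of the spout's open underside, at (-0.135, 0, 0.044) in the feeder's frame, 34 mm (x) by 32 mm (y); nuts fall straight down from it. The 32 mm high box passes below, its lug and open lid do not. The chute and spout are 36 mm wide, end at x = -0.154 and are under 105 mm high as far back as x = -0.10; base and tall housing begin at x = -0.072.
- crank_axis (a point): Point on the drum's axis in line with the middle of the crank's hand grip, at (0, -0.090, 0.196) in the feeder's frame.
- crank_knob (a point): Middle of the crank's hand grip, a black sleeve 16 mm thick and 64 mm long, parallel to the drum's axis and spinning freely on its pin. It circles crank_axis at 45 mm radius on the right (-y) side; crank arm and housing are 53 mm and more away from this point, so a gripper pointing down and closing along the feeder's x can hold it all round the circle.
- drum (a joint): Drum angle q, rad (-0.5 to 20). Crank straight up at 0; growing q (the feeding direction) carries drum top and crank towards the robot: grip = crank_axis + 0.045*(-sin q, 0, cos q) in the feeder's frame. Takes 3 to 4 N at the grip, stays where left. Six pockets 60 degrees apart hold one nut or none; each empties as it comes round to the opening. 340 degrees empty the drum.
- kit_box: Grey kit box, loose, 0.4 kg, 56 x 192 mm (x, y), 32 mm high. Origin on the underside below the middle of the row of four wells; well centres at x = 0, y = -0.072, -0.024, 0.024, 0.072; each 36 x 36 mm, floor 4 mm above the underside. Body from x = -0.030 to 0.026, with a spring-catch housing at the back to x = 0.045. x points away from the robot (start yaw within 0.3 rad).
- box_grip (a point): Where to grip the box: 14 mm below the top of its upright pull lug, at (0, 0.135, 0.070) in the box's frame. The lug is 10 mm thick (y), 26 mm wide (x), 84 mm high and stands 34 mm beyond the box's +y end on a 5 mm tongue, with room for a finger on either side. The box slides on the bench by it.
- kit_lid (a joint): Angle of the clear lid, rad: 0 shut, 1.92 fully open (standing, leaning towards the robot). Hinge along the box's y at (-0.030, 0, 0.032) in its frame, on the robot's side. The lid stays where left; at about 0.2 it meets the spring catch and takes some 6 N on its far edge to snap down to 0.
- lid_edge (a point): Where to press the lid: middle of its free edge, on the outer face, 54 mm from the hinge. The lid is 62 mm (hinge to edge) by 192 mm, 3 mm thick.
- nut_1: A bare steel M16 hexagon nut: 24 mm across flats, 28 mm across corners, 13 mm thick, 35 g. Origin: centre of one flat face, z along the bore. At the start it lies in its own pocket of the feeder's drum (origin 0.13 to 0.24 m above the bench, whatever the drum's angle); on the chute it is below 0.125 m; in a well its origin is less than 0.03 m above the bench. None if it is absent from this run.
- nut_2: A bare steel M16 hexagon nut: 24 mm across flats, 28 mm across corners, 13 mm thick, 35 g. Origin: centre of one flat face, z along the bore. At the start it lies in its own pocket of the feeder's drum (origin 0.13 to 0.24 m above the bench, whatever the drum's angle); on the chute it is below 0.125 m; in a well its origin is less than 0.03 m above the bench. None if it is absent from this run.
- nut_3: A bare steel M16 hexagon nut: 24 mm across flats, 28 mm across corners, 13 mm thick, 35 g. Origin: centre of one flat face, z along the bore. At the start it lies in its own pocket of the feeder's drum (origin 0.13 to 0.24 m above the bench, whatever the drum's angle); on the chute it is below 0.125 m; in a well its origin is less than 0.03 m above the bench. None if it is absent from this run.
- nut_4: A bare steel M16 hexagon nut: 24 mm across flats, 28 mm across corners, 13 mm thick, 35 g. Origin: centre of one flat face, z along the bore. At the start it lies in its own pocket of the feeder's drum (origin 0.13 to 0.24 m above the bench, whatever the drum's angle); on the chute it is below 0.125 m; in a well its origin is less than 0.03 m above the bench. None if it is absent from this run.
- mug_1: Bystander: a white spotted mug; to be left where it is. Origin under its middle.
- solder_spool: Bystander: a spool of solder with green flanges; to be left where it is. Origin under its middle.
- multimeter: Bystander: a handheld multimeter; to be left where it is. Origin under its middle.
- heat_sink: Bystander: a small black finned heat sink; to be left where it is. Origin under its middle.

How it is judged:
By the outcome, as a careful person would: the job done as asked, in the order asked, and still so for the second after the job is handed in, with the robot touching nothing.
Of nut_1, nut_2, nut_3, nut_4 only 2 to 4 are there at a start; the rules pass over those that are not, and their reading is None.
At some moment in a run one of kit_box may be knocked a few centimetres aside while the robot is not near it.
Once in a run the grip may slacken for a moment while it holds something.
It also fails if it takes over 210 s, if anything falls off the work surface, if the arm or the gripper's body presses on something with over 40 N, if the wrist force passes 120 N, or if a joint passes its speed limit or range.

## Working session

There is one attempt and no reset: what is moved stays moved. The work goes in short steps, Python scripts to look and compute and a tool call to move; the robot and the scene stay as the last step left them, time stands still between calls to the robot, and variables do not carry over. Pictures are saved under pics/ and viewed, at most 14 in all, crops included, and the job is handed in when it is done.

```bash
ls; mkdir -p pics; cat > h.py <<'E'
import numpy as np, cv2, pickle
from station import manip
from scipy.spatial.transform import Rotation as Ro
def snap(n,save=None):
    s=manip.snapshot(n); pickle.dump(s,open(f'{n}.pkl','wb'))
    if save: cv2.imwrite(f'pics/{save}.png',s['pixels'][:,:,::-1])
    return s
def load(n): return pickle.load(open(f'{n}.pkl','rb'))
def cloud(s):
    f=192/np.tan(np.radians(s['fov_y'])/2); z=s['range_z'].astype(float)
    v,u=np.mgrid[:384,:512]
    c=np.stack([(u-s['cx'])/f*z,(v-s['cy'])/f*z,z],-1)
    P=(c-s['t'])@s['R']; P[z==0]=np.nan
    return P
def proj(s,X):
    f=192/np.tan(np.radians(s['fov_y'])/2); c=s['R']@np.array(X)+s['t']; return f*c[0]/c[2]+s['cx'],f*c[1]/c[2]+s['cy']
def st():
    s=manip.sense(); print('t',round(s['t'],2),'tcp',np.round(s['tcp_pos'],4),'R',np.round(Ro.from_quat(s['tool_rot']).as_matrix(),3).tolist(),'F',np.round(s['force'],1),'gap',round(s['finger_gap'],3),'gf',np.round(s['gripper_force'],1)); return s
def go(X,yaw=None):
    "shift in tool axes to reach world X"
    s=manip.sense(); R=Ro.from_quat(s['tool_rot']).as_matrix()
    print('shift',np.round(R.T@(np.array(X)-s['tcp_pos']),4))
E
python3 - <<'E'
from h import *
st()
for n in ('scene','top'):
    s=snap(n,n+'0'); print(n,s['fov_y'],-s['R'].T@s['t'],s['R'][2])
E
```

```text
pics
station.py
t 0.0 tcp [0.2503 0.572  0.2523] R [[-0.916, 0.401, -0.001], [0.401, 0.916, -0.002], [0.0, -0.002, -1.0]] F [-0.8  0.5  0.1] gap 0.998 gf 0.0
scene 50.72729281358653 [ 0.17723663 -0.70763557  1.25178695] [ 0.25297395  0.51449145 -0.81933066]
top 45.471394148623745 [ 0.37466928 -0.02432273  1.65904008] [ 0.1016053   0.0081524  -0.99479139]
```

View pics/scene0.png

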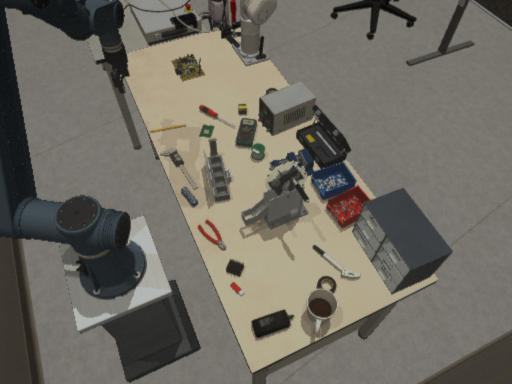

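View pics/top0.png

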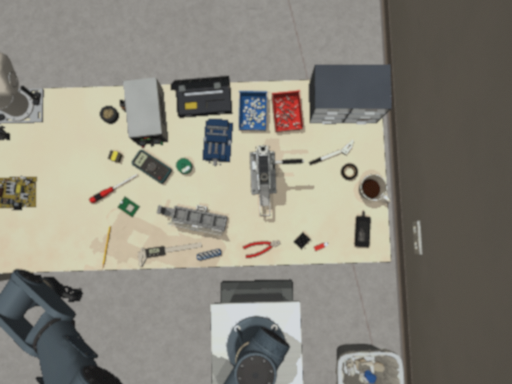

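The scene view shows the box near (217,175) with its lug at (213,147), and the feeder near (278,205). In the top view the box is at (197,218), its lug at (163,210), and the feeder at (263,175). I'll enlarge these.

```bash
python3 - <<'E'
from h import *
a=load('scene')['pixels'][:,:,::-1]; b=load('top')['pixels'][:,:,::-1]
cv2.imwrite('pics/sc.png',cv2.resize(a[120:250,180:340],None,fx=5,fy=4.6 if 0 else 4.6,interpolation=cv2.INTER_CUBIC)[:600])
cv2.imwrite('pics/tc.png',cv2.resize(b[130:250,140:300],None,fx=5,fy=5,interpolation=cv2.INTER_CUBIC))
for n in('scene','top'):
    P=cloud(load(n)); z=P[...,2]
    m=(z>-.05)&(z<.35)&(P[...,0]>.25)&(P[...,0]<.85)&(abs(P[...,1])<.5)
    print(n, np.nanmedian(z[m&(z<.01)]))
    # box lug: highest within region
    m2=m&(P[...,0]<.6)&(P[...,1]>0.05)&(P[...,1]<.4)&(z>.015)&(z<.12)
    np.set_printoptions(precision=3,suppress=True)
    for lo,hi in((.02,.045),(.06,.08),(.08,.1)):
        q=P[m2&(z>lo)&(z<hi)]; print(lo,len(q), q.min(0) if len(q) else'',q.max(0) if len(q) else'',q.mean(0) if len(q) else '')
    m3=m&(z>.2)&(abs(P[...,1])<.2); q=P[m3]; print('feeder',len(q),q.min(0),q.max(0),q.mean(0))
E
```

```text
scene -0.0009268943622862229
0.02 501 [0.311 0.087 0.02 ] [0.6   0.346 0.045] [0.459 0.196 0.03 ]
0.06 58 [0.393 0.102 0.06 ] [0.496 0.324 0.08 ] [0.444 0.239 0.07 ]
0.08 94 [0.391 0.104 0.08 ] [0.499 0.328 0.096] [0.428 0.217 0.088]
feeder 920 [ 0.541 -0.171  0.2  ] [ 0.673 -0.022  0.268] [ 0.6   -0.064  0.239]
top 0.000556695270388638
0.02 622 [0.315 0.094 0.02 ] [0.599 0.382 0.044] [0.454 0.204 0.031]
0.06 70 [0.395 0.107 0.06 ] [0.495 0.33  0.079] [0.43  0.221 0.07 ]
0.08 141 [0.391 0.108 0.08 ] [0.498 0.332 0.099] [0.427 0.224 0.089]
feeder 745 [ 0.539 -0.166  0.201] [ 0.672 -0.012  0.273] [ 0.602 -0.055  0.247]
```

View pics/sc.png

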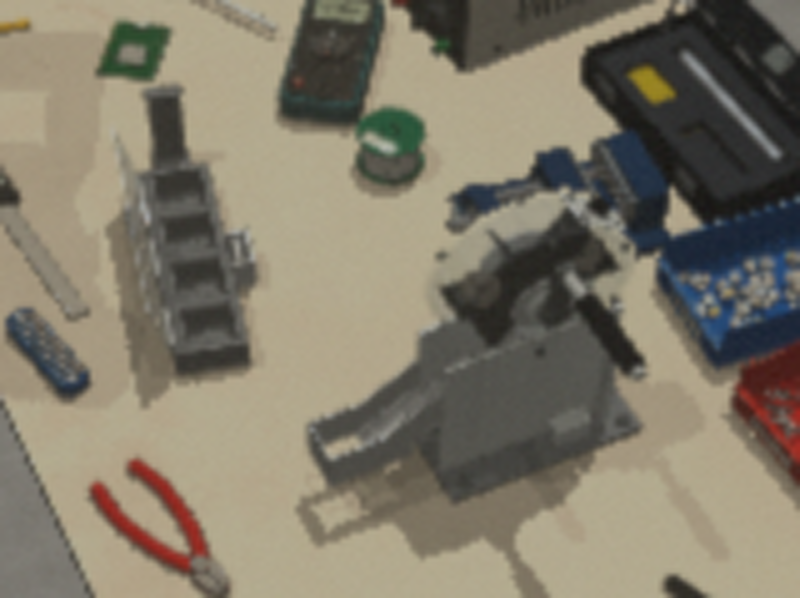

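View pics/tc.png

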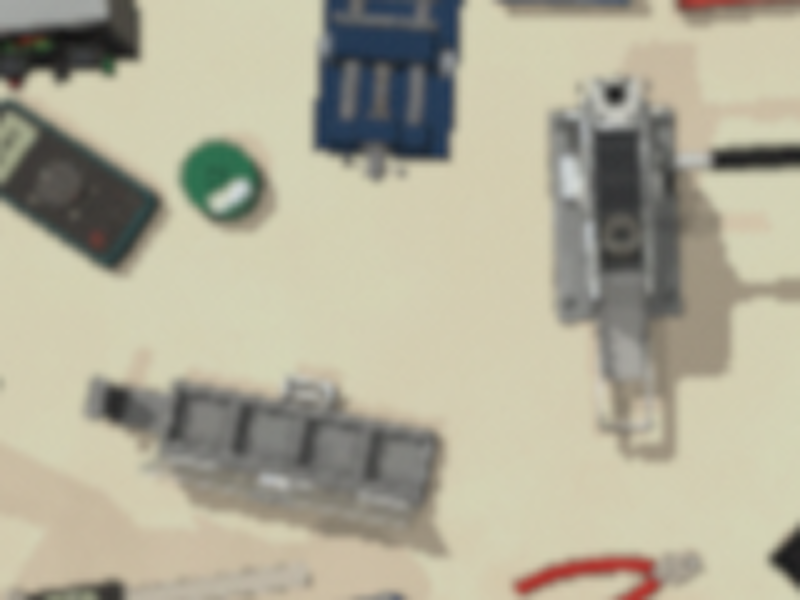

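The crops show the lug top at crop (168,90) in scene and (103,400) in top. The spout's front end is at crop (312,430)-(330,480) in scene and (600-652,430) in top. The black grip runs (570,285)-(640,370) in scene and (710-800,157) in top. A nut shows at (620,235) in top. Next I'll fit positions from the depth clouds.

```bash
python3 - <<'E'
from h import *
np.set_printoptions(precision=4,suppress=True)
for n in('scene','top'):
    s=load(n);P=cloud(s);x,y,z=P[...,0],P[...,1],P[...,2]; px=s['pixels'].astype(int)
    def rep(name,m):
        q=P[m]; 
        if len(q)<3: print(name,len(q));return
        c=np.median(q,0); r=cv2.minAreaRect(q[:,:2].astype(np.float32)*1000)
        print(n,name,len(q),'med',c,'min',q.min(0),'max',q.max(0),'rect',np.array(r[0]),np.array(r[1]),round(r[2],1))
    rep('grip',(z>.14)&(z<.3)&(y<-.105)&(y>-.25)&(x>.45)&(x<.75)&(px.max(-1)<70))
    rep('spout',(z>.035)&(z<.11)&(abs(y+.05)<.06)&(x>.4)&(x<.51))
    rep('chute',(z>.035)&(z<.13)&(abs(y+.05)<.06)&(x>.4)&(x<.54))
    rep('tube',(z>.24)&(abs(y+.05)<.06)&(x>.5)&(x<.75))
    rep('lug',(z>.07)&(z<.1)&(y>.285)&(y<.36)&(x>.4)&(x<.53))
    rep('boxtop',(z>.024)&(z<.042)&(y>.07)&(y<.31)&(x>.40)&(x<.53))
    rep('lid',(z>.06)&(z<.11)&(y>.07)&(y<.31)&(x>.36)&(x<.53))
    rep('plate',(z>.12)&(z<.23)&(abs(y+.06)<.08)&(x>.5)&(x<.75))
E
```

```text
scene grip 84 med [ 0.6091 -0.1358  0.2464] min [ 0.6028 -0.1646  0.2367] max [ 0.6188 -0.106   0.2516] rect [ 610.5961 -134.9977] [14.4245 58.5356] 3.9
scene spout 237 med [ 0.4837 -0.0439  0.0671] min [ 0.4528 -0.0676  0.041 ] max [ 0.5099 -0.025   0.0974] rect [481.7097 -46.9504] [57.7889 41.776 ] 2.2
scene chute 399 med [ 0.5024 -0.0418  0.0725] min [ 0.4528 -0.0687  0.041 ] max [ 0.5399 -0.0232  0.1254] rect [496.3384 -46.1071] [87.0231 45.4486] 0.2
scene tube 449 med [ 0.606  -0.0512  0.2551] min [ 0.5555 -0.1094  0.2401] max [ 0.6624 -0.0218  0.2676] rect [607.6041 -45.1893] [94.8535 94.9353] 50.4
scene lug 33 med [0.4827 0.316  0.0831] min [0.4323 0.2855 0.0707] max [0.4986 0.3276 0.0892] rect [462.3022 310.2221] [73.5199 25.5137] 20.3
scene boxtop 395 med [0.4512 0.1815 0.0302] min [0.4015 0.0867 0.0241] max [0.5006 0.2909 0.0412] rect [460.2222 186.9416] [198.8801  76.4833] 76.6
scene lid 109 med [0.4144 0.1893 0.0871] min [0.3906 0.1018 0.0603] max [0.4384 0.2911 0.0964] rect [417.8438 195.6182] [193.3367  16.6314] 76.0
scene plate 691 med [ 0.5859 -0.0638  0.1885] min [ 0
[... 592 characters left out ...]
 0.2579] min [ 0.5554 -0.1096  0.24  ] max [ 0.6636 -0.0189  0.2728] rect [608.9432 -64.1893] [ 90.3444 107.3678] 88.5
top lug 38 med [0.4819 0.3218 0.0826] min [0.4304 0.2875 0.0712] max [0.4975 0.3324 0.0969] rect [460.6207 312.6842] [75.6744 22.4497] 25.7
top boxtop 495 med [0.4495 0.1906 0.0328] min [0.4021 0.0944 0.0241] max [0.5006 0.2904 0.0418] rect [459.9703 191.1394] [191.8696  76.9044] 76.8
top lid 175 med [0.4173 0.1999 0.0876] min [0.3911 0.1074 0.0602] max [0.4383 0.2952 0.1011] rect [417.4119 200.6467] [191.5935  16.6793] 76.8
top plate 150 med [ 0.5919 -0.0389  0.2125] min [ 0.537  -0.076   0.1215] max [ 0.6718 -0.0059  0.23  ] rect [603.1957 -43.7759] [134.395   64.1693] 5.3
```

```bash
cat >> h.py <<'E'
from scipy.optimize import least_squares
def lug(s,c,r=.03):
    P=cloud(s); d=np.hypot(P[...,0]-c[0],P[...,1]-c[1]); q=P[(d<r)&(P[...,2]>.076)&(P[...,2]<.1)]
    rr=cv2.minAreaRect(q[:,:2].astype(np.float32)*1000); return len(q),q.mean(0),rr
E
python3 - <<'E'
from h import *
np.set_printoptions(precision=4,suppress=True)
for n in('scene','top'):
    s=load(n);P=cloud(s);x,y,z=P[...,0],P[...,1],P[...,2]; px=s['pixels'].astype(int)
    print(n,lug(s,(.49,.318)))
    for a in np.arange(.45,.53,.01):
        q=P[(x>a)&(x<a+.01)&(z>.035)&(z<.12)&(abs(y+.045)<.05)]; print(round(a,3),len(q),q.min(0)[1],q.max(0)[1],end=' | ')
    q=P[(z>.2)&(y<-.105)&(y>-.2)&(x>.57)&(x<.66)]; print('grip',len(q),np.polyfit(q[:,1],q[:,0],1),q.mean(0),q.min(0),q.max(0))
    # side plate tops / tube: fit tube cylinder axis from z>.15 near
    q=P[(z>.245)&(abs(y+.045)<.04)&(x>.54)&(x<.67)]
    print('tube', [ (round(a,3), len(w:=q[(q[:,1]>a)&(q[:,1]<a+.01)]), np.median(w[:,0]) if len(w) else 0) for a in np.arange(-.085,0,.01)])
    print(proj(s,(.472,-.044,.0)),proj(s,(.495,.318,.084)))
E
```

```text
scene (22, array([0.4848, 0.3175, 0.0833]), ((485.21514892578125, 317.8050231933594), (12.384799003601074, 29.762388229370117), 75.33488464355469))
0.45 40 -0.06620204605157474 -0.028609589089629284 | 0.46 33 -0.06402519558749889 -0.02650833487948505 | 0.47 35 -0.06662842981576392 -0.027512925136543045 | 0.48 33 -0.06759077698492934 -0.026604938855771147 | 0.49 48 -0.06453252131256476 -0.026558747644355955 | 0.5 48 -0.06453444277729237 -0.025011101882185447 | 0.51 54 -0.06603758534708977 -0.024653357947076886 | 0.52 47 -0.06456889336208836 -0.026046732612488667 | 0.53 59 -0.06865208921085966 -0.023201415913340073 | grip 104 [-0.0307  0.6062] [ 0.6105 -0.1396  0.2453] [ 0.6028 -0.1708  0.2367] [ 0.6202 -0.106   0.2516]
tube [(np.float64(-0.085), 9, np.float64(0.6117930049827202)), (np.float64(-0.075), 13, np.float64(0.6064435222606805)), (np.float64(-0.065), 110, np.float64(0.6050525667918283)), (np.float64(-0.055), 69, np.float64(0.6095049784825366)), (np.float64(-0.045), 75, np.float64(0.6071785040392333)), (np.float64(-0.035), 71, np.float64(0.598141403095131)), (np.float64(-0.025)
[... 829 characters left out ...]
8 | grip 96 [-0.0515  0.6038] [ 0.6108 -0.1346  0.2473] [ 0.6032 -0.1658  0.2408] [ 0.6193 -0.1058  0.2542]
tube [(np.float64(-0.085), 9, np.float64(0.610907756954497)), (np.float64(-0.075), 7, np.float64(0.6108761687486185)), (np.float64(-0.065), 48, np.float64(0.6040773718597103)), (np.float64(-0.055), 95, np.float64(0.6057296460740641)), (np.float64(-0.045), 100, np.float64(0.6125870680361645)), (np.float64(-0.035), 98, np.float64(0.609716527626676)), (np.float64(-0.025), 50, np.float64(0.6035105974597428)), (np.float64(-0.015), 0, 0), (np.float64(-0.005), 0, 0)]
(np.float64(264.6707847547131), np.float64(211.51246231701666)) (np.float64(159.8814175512067), np.float64(206.61186049508157))
```

```bash
cat >> h.py <<'E'
def boxfit(s,g,verbose=True):
    "fit box pose to all cloud points near guess g=(x,y,yaw): rim points (z .024-.037) must lie on body rim+walls; use image of footprint area"
    P=cloud(s); q=P.reshape(-1,3); q=q[(q[:,2]>.025)&(q[:,2]<.036)]
    def loc(p,q): c,s_=np.cos(p[2]),np.sin(p[2]); d=q[:,:2]-p[:2]; return np.c_[d@[c,s_],d@[-s_,c]]
    l=loc(g,q); q=q[(l[:,0]>-.04)&(l[:,0]<.036)&(abs(l[:,1])<.108)]
    # walls of the rim: x=-.030..-.018, .018...026 ; y: |y|>.09, and dividers
    ys=np.array([-.048,0,.048])
    def sd(p):
        l=loc(p,q); x,y=l.T
        ho=lambda a,lo,hi: np.maximum(0,np.maximum(lo-a,a-hi))
        d=[np.hypot(ho(x,-.030,-.018),ho(y,-.096,.096)),np.hypot(ho(x,.018,.026),ho(y,-.096,.096)),
           np.hypot(ho(x,-.03,.026),ho(y,.09,.096)),np.hypot(ho(x,-.03,.026),ho(y,-.096,-.09)),np.hypot(ho(x,.026,.045),ho(y,-.014,.014))]
        d+=[np.hypot(ho(x,-.03,.026),ho(y,a-.006,a+.006)) for a in ys]
        return np.min(d,0)*1000
    best=None
    for dx in(-.008,0,.008):
     for dy in(-.012,0,.012):
      for dw in(-.06,0,.06):
        r=least_squares(sd,np.array(g)+[dx,dy,dw],loss='soft_l1',diff_step=1e-4)
        if best is None or r.cost<best.cost: best=r
    return best.x,best.cost/len(q),len(q)
E
python3 - <<'E'
from h import *
np.set_printoptions(precision=4,suppress=True)
for n in('scene','top'):
    s=load(n); b=boxfit(s,(.458,.19,-.21)); print(n,b)
    p=b[0]; y=p[2]; print('lug pred',p[0]-.135*np.sin(y),p[1]+.135*np.cos(y))
E
```

```text
scene (array([ 0.4544,  0.1864, -0.2244]), np.float64(0.1017577930341371), 346)
lug pred 0.4844236049507677 0.31800969913435795
top (array([ 0.4535,  0.1924, -0.23  ]), np.float64(0.027518781858406737), 374)
lug pred 0.4842948004910212 0.3238442192315205
```

```bash
python3 - <<'E'
from h import *
go((.4845,.321,.15));go((.4845,.321,.074))
E
```

```text
shift [-0.3152 -0.1358  0.1026]
shift [-0.3152 -0.1357  0.1786]
```

Careful with the scale: shifts go in units of 25 mm and turns go in units of 0.2 rad. That gives: -0.315 m is -12.6, -0.136 m is -5.44, -0.185 rad is -0.925.

>>> hand_motion --motion '[-12.6,-5.44,2,-0.925,0.6,-12.6,-5.44,2,-0.925,0.6,-12.6,-5.44,2,-0.925,0.6,-12.6,-5.44,2,-0.925,0.6,-12.6,-5.44,2,-0.925,0.6,-12.6,-5.44,2,-0.925,0.6,-12.6,-5.44,2,-0.925,0.6,-12.6,-5.44,2,-0.925,0.6,-12.6,-5.44,2,-0.925,0.6,-12.6,-5.44,4,-0.925,0.6,-12.6,-5.44,4,-0.925,0.6]' --grip_force 60

```text
t: 1.2
tcp_pos: [0.4793, 0.3208, 0.1478]
tool_rot: [0.113, 0.994, -0.003, -0.006]
force: [-0.1, 0.1, -1.4]
finger_gap: 0.599
gripper_force: 0.0
```

```bash
python3 -c "
from h import *
st();go((.4845,.321,.074))"
```

```text
t 1.2 tcp [0.4793 0.3208 0.1478] R [[-0.974, 0.224, -0.014], [0.224, 0.975, -0.005], [0.012, -0.008, -1.0]] F [-0.1  0.1 -1.4] gap 0.599 gf 0.0
shift [-0.0059  0.0019  0.0737]
```

Scaled: 0.076 m is 3.04, 0.04 m is 1.6.

>>> hand_motion --motion '[0,0,1.6,0,0.6,0,0,3.04,0,0.6,0,0,3.04,0,0.6,0,0,3.04,0,0,0,0,3.04,0,0,0,0,3.04,0,0,0,0,3.04,0,0,0,0,3.04,0,0]' --grip_force 60

```text
t: 2.0
tcp_pos: [0.486, 0.3224, 0.0801]
tool_rot: [0.114, 0.994, 0.001, 0.002]
force: [-1.8, 0.5, 6.4]
finger_gap: 0.104
gripper_force: 60.1
```

```bash
python3 -c "
from h import *
st()
for n in('scene','top'):
    s=snap(n); b=boxfit(s,(.454,.19,-.22)); print(n,b)
"
```

```text
t 2.0 tcp [0.486  0.3224 0.0801] R [[-0.974, 0.226, 0.004], [0.226, 0.974, 0.002], [-0.004, 0.003, -1.0]] F [-1.8  0.5  6.4] gap 0.104 gf 60.1
scene (array([ 0.4545587 ,  0.18808941, -0.23052269]), np.float64(0.10067000743014054), 336)
top (array([ 0.45392852,  0.19285047, -0.23040041]), np.float64(0.03129684268766548), 372)
```

>>> hand_motion --motion '[0,0,0,0,0,0,0,0,0,0]'

```text
t: 2.3
tcp_pos: [0.486, 0.3224, 0.08]
tool_rot: [0.114, 0.994, 0.001, 0.002]
force: [-1.2, 0.5, 7.2]
finger_gap: 0.103
gripper_force: 60.1
```

```bash
python3 -c "
from h import *
st()"
```

```text
t 2.3 tcp [0.486  0.3224 0.08  ] R [[-0.974, 0.226, 0.004], [0.226, 0.974, 0.002], [-0.003, 0.003, -1.0]] F [-1.2  0.5  7.2] gap 0.103 gf 60.1
```

Scaled: -0.158 m is -6.32, -0.094 m is -3.76, -0.228 rad is -1.14.

>>> hand_motion --motion '[-0.04,-0.2,-0.12,-0.15,0,-0.08,-0.6,-0.12,-0.35,0,-0.16,-1.08,-0.12,-0.55,0,-0.24,-1.6,-0.12,-0.75,0,-0.32,-2.12,-0.12,-0.95,0,-0.4,-2.64,-0.12,-1.05,0,-0.48,-3.2,-0.12,-1.14,0,-0.56,-3.76,-0.12,-1.14,0,-0.64,-4.32,-0.12,-1.14,0,-0.72,-4.88,-0.12,-1.14,0,-0.8,-5.44,-0.12,-1.14,0,-0.84,-5.92,-0.12,-1.14,0,-0.88,-6.2,-0.12,-1.14,0,-0.892,-6.32,-0.12,-1.14,0,-0.892,-6.32,-0.12,-1.14,0,-0.892,-6.32,-0.12,-1.14,0]'

```text
t: 3.9
tcp_pos: [0.4707, 0.1625, 0.0802]
tool_rot: [-0.0, 1.0, -0.0, -0.0]
force: [0.3, -1.1, -2.4]
finger_gap: 0.103
gripper_force: 58.7
```

```bash
python3 -c "
from h import *
st()
for n in('scene','top'):
    s=snap(n,n+'1'); b=boxfit(s,(.472,.028,0)); print(n,b)
a=load('scene')['pixels'][:,:,::-1]; cv2.imwrite('pics/sc1.png',cv2.resize(a[130:250,200:340],None,fx=5,fy=5,interpolation=cv2.INTER_CUBIC))
"
```

```text
t 3.9 tcp [0.4707 0.1625 0.0802] R [[-1.0, -0.0, -0.0], [-0.0, 1.0, -0.0], [0.0, -0.0, -1.0]] F [ 0.3 -1.1 -2.4] gap 0.103 gf 58.7
scene (array([ 0.47045157,  0.02478731, -0.00324813]), np.float64(0.11548297992217263), 327)
top (array([ 0.46946555,  0.03065409, -0.00288521]), np.float64(0.015668673676764312), 344)
```

View pics/sc1.png

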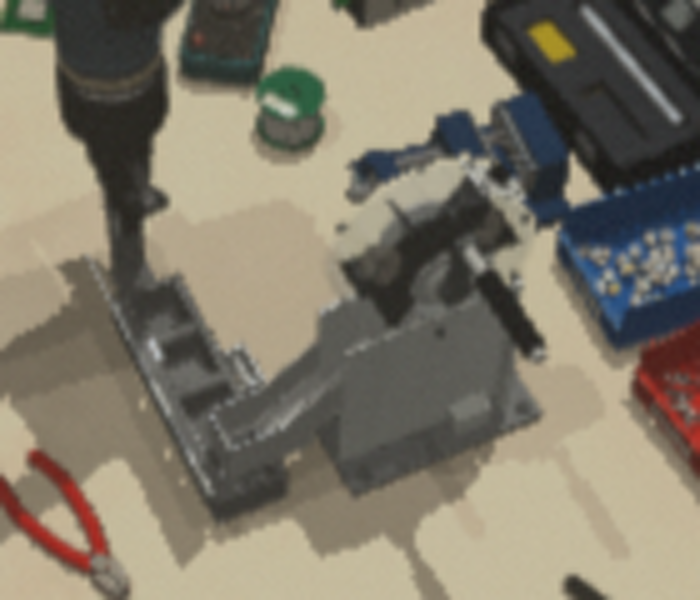

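The picture shows the right-hand well under the spout (crop 235,420), with the lid standing clear in front of it. The crank is still up, with the grip at (510,310).

Scaled: -0.24 m is -9.6, -0.2 m is -8.

>>> hand_motion --motion '[-0.08,0,-0.08,0,0,-0.08,0,-0.08,0,0,-0.08,0,-0.08,0,0.5,-0.08,0,-0.08,0,0.5,-0.08,0,-0.08,0,0.5,-0.08,0,-2,0,0.5,-0.08,0,-4,0,0.5,-0.08,0,-6,0,0.5,-0.08,0,-8,0,0.5,-0.08,0,-9.6,0,0.5,-0.08,0,-9.6,0,0.5]'

```text
t: 5.1
tcp_pos: [0.476, 0.1631, 0.3267]
tool_rot: [-0.0, 1.0, 0.001, 0.007]
force: [0.4, 1.0, 0.3]
finger_gap: 0.502
gripper_force: 0.0
```

```bash
python3 -c "
from h import *
s=st();print(s['q']);go((.611,-.136,.32))
"
```

```text
t 5.1 tcp [0.476  0.1631 0.3267] R [[-1.0, -0.001, 0.014], [-0.001, 1.0, 0.001], [-0.014, 0.001, -1.0]] F [0.4 1.  0.3] gap 0.502 gf 0.0
[ 1.07699037e-01  2.69515671e-01  1.64549035e+00 -1.48318556e-04
  1.21219681e+00 -1.46360449e+00]
shift [-0.1348 -0.2992  0.0082]
```

Scaled: -0.138 m is -5.52, -0.299 m is -11.96, 1.57 rad is 7.85.

>>> hand_motion --motion '[-5.52,-11.96,0,7.85,0.5,-5.52,-11.96,0,7.85,0.5,-5.52,-11.96,0,7.85,0.5,-5.52,-11.96,0,7.85,0.5,-5.52,-11.96,0,7.85,0.5,-5.52,-11.96,0,7.85,0.5,-5.52,-11.96,0,7.85,0.5,-5.52,-11.96,0,7.85,0.5,-5.52,-11.96,0,7.85,0.5,-5.52,-11.96,0,7.85,0.5,-5.52,-11.96,0,7.85,0.5,-5.52,-11.96,0,7.85,0.5]'

```text
t: 6.3
tcp_pos: [0.6101, -0.1362, 0.3191]
tool_rot: [0.707, 0.707, -0.0, -0.001]
force: [-0.4, 0.0, -0.9]
finger_gap: 0.502
gripper_force: 0.0
```

```bash
python3 -c "
from h import *
s=st();go((.611,-.136,.244))
"
```

```text
t 6.3 tcp [ 0.6101 -0.1362  0.3191] R [[-0.001, 1.0, -0.002], [1.0, 0.001, 0.001], [0.001, -0.002, -1.0]] F [-0.4  0.  -0.9] gap 0.502 gf 0.0
shift [0.0002 0.001  0.0751]
```

Scaled: 0.075 m is 3, 0.04 m is 1.6.

>>> hand_motion --motion '[0,0.04,1.6,0,0.5,0,0.04,3,0,0.5,0,0.04,3,0,0.5,0,0.04,3,0,0.5,0,0.04,3,0,0,0,0.04,3,0,0,0,0.04,3,0,0,0,0.04,3,0,0]' --grip_force 40

```text
t: 7.1
tcp_pos: [0.6129, -0.1369, 0.2475]
tool_rot: [0.707, 0.708, 0.001, 0.002]
force: [-1.0, 0.0, 6.4]
finger_gap: 0.174
gripper_force: 39.2
```

```bash
python3 -c "
from h import *
s=st()
for n in('scene','top'): snap(n,n+'2')
a=load('scene')['pixels'][:,:,::-1]; b=load('top')['pixels'][:,:,::-1]
f=lambda a:cv2.resize(a,(400,400),interpolation=cv2.INTER_CUBIC)
cv2.imwrite('pics/c2.png',np.hstack([f(a[120:250,210:340]),f(b[130:250,180:300])]))
"
```

```text
t 7.1 tcp [ 0.6129 -0.1369  0.2475] R [[-0.001, 1.0, 0.004], [1.0, 0.001, -0.002], [-0.002, 0.004, -1.0]] F [-1.   0.   6.4] gap 0.174 gf 39.2
```

View pics/c2.png

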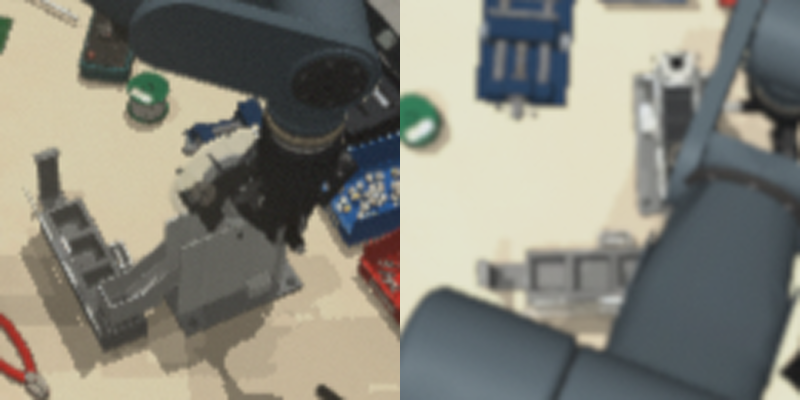

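The pads hold the grip with the crank up. In the left half (scene) the chute and box at (100,270) are in view; in the right half (top) the arm hides the spout. Now the first 60° turn.

Scaled: -0.0401 m is -1.604, -0.0381 m is -1.524.

>>> hand_motion --motion '[0,-0.164,0,0,0,0,-0.324,0.012,0,0,0,-0.484,0.04,0,0,0,-0.64,0.084,0,0,0,-0.776,0.132,0,0,0,-0.92,0.2,0,0,0,-1.06,0.284,0,0,0,-1.192,0.376,0,0,0,-1.304,0.468,0,0,0,-1.42,0.584,0,0,0,-1.524,0.708,0,0,0,-1.604,0.824,0,0,0,-1.604,0.824,0,0]'

```text
t: 8.5
tcp_pos: [0.5708, -0.1374, 0.2251]
tool_rot: [0.707, 0.708, -0.001, 0.0]
force: [-1.7, -3.9, 3.2]
finger_gap: 0.171
gripper_force: 39.1
```

```bash
python3 -c "
from h import *
s=st()
o=load('scene')
s=snap('scene','scene3')
a=s['pixels'][:,:,::-1]; b=o['pixels'][:,:,::-1]
f=lambda a:cv2.resize(a,(400,400),interpolation=cv2.INTER_CUBIC)
cv2.imwrite('pics/c3.png',np.hstack([f(a[140:230,230:320]),f(b[140:230,230:320])]))
"
```

```text
t 8.5 tcp [ 0.5708 -0.1374  0.2251] R [[-0.002, 1.0, -0.001], [1.0, 0.002, -0.002], [-0.002, -0.001, -1.0]] F [-1.7 -3.9  3.2] gap 0.171 gf 39.1
```

View pics/c3.png

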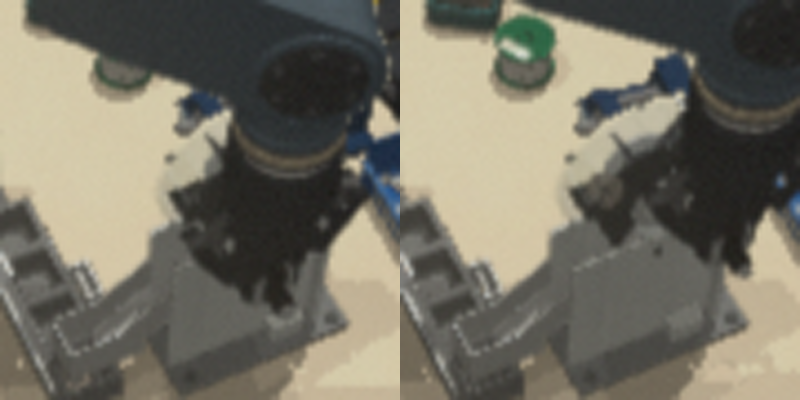

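Scaled: 0.299 m is 11.96, -0.0985 m is -3.94, -1.57 rad is -7.85.

>>> hand_motion --motion '[0,0,0,0,0.5,0,0,0,0,0.5,0,0,0,0,0.5,0,0,-2,0,0.5,0,0,-3.84,0,0.5,11.96,-3.94,-3.84,-7.85,0.5,11.96,-3.94,-3.84,-7.85,0.5,11.96,-3.94,-3.84,-7.85,0.5,11.96,-3.94,-3.84,-7.85,0.5,11.96,-3.94,-3.84,-7.85,0.5,11.96,-3.94,-3.84,-7.85,0.5,11.96,-3.94,-3.84,-7.85,0.5,11.96,-3.94,-3.84,-7.85,0.5,11.96,-3.94,-3.84,-7.85,0.5,11.96,-3.94,-3.84,-7.85,0.5,11.96,-3.94,-3.84,-7.85,0.5]' --grip_force 60

```text
t: 10.15
tcp_pos: [0.4725, 0.163, 0.3205]
tool_rot: [-0.002, 1.0, 0.0, -0.0]
force: [-0.6, -0.5, 0.2]
finger_gap: 0.494
gripper_force: 0.0
```

```bash
python3 -c "
from h import *
s=st()
for n in('scene','top'):
    s=snap(n,n+'4'); b=boxfit(s,(.472,.028,0)); print(n,b)
a=load('scene')['pixels'][:,:,::-1]; b=load('top')['pixels'][:,:,::-1]
f=lambda a:cv2.resize(a,(400,400),interpolation=cv2.INTER_CUBIC)
cv2.imwrite('pics/c4.png',np.hstack([f(a[140:230,230:320]),f(b[140:230,205:295])]))
"
```

```text
t 10.15 tcp [0.4725 0.163  0.3205] R [[-1.0, -0.005, -0.001], [-0.005, 1.0, 0.0], [0.001, 0.001, -1.0]] F [-0.6 -0.5  0.2] gap 0.494 gf 0.0
scene (array([ 0.47165443,  0.02544416, -0.0178315 ]), np.float64(0.04195813422225716), 318)
top (array([ 0.47092577,  0.03219918, -0.01154087]), np.float64(0.06079469221647115), 354)
```

View pics/c4.png

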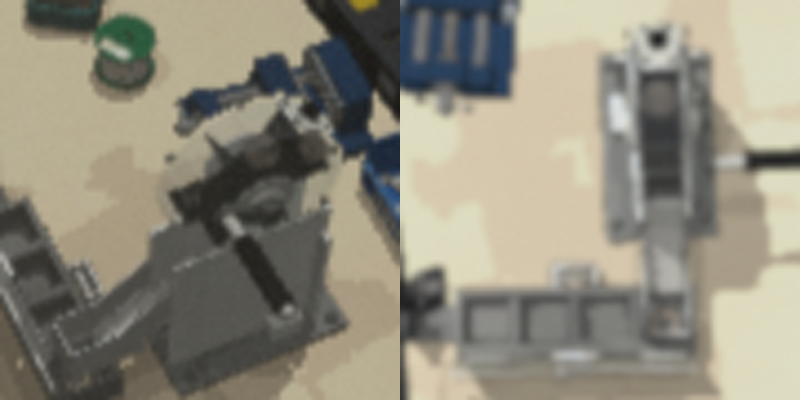

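The top half of the picture shows a nut ring in the well under the spout at (665,325). Another nut sits high at the back of the drum, at (660,95) in top and (262,150) in scene. I'll check both with depth.

```bash
python3 - <<'E'
from h import *
np.set_printoptions(precision=3,suppress=True)
s=load('top');P=cloud(s)
for v in range(206,220,2): print(v,P[v,258:272:2,2])
print(P[158:166,263]); 
s2=load('scene');Q=cloud(s2); v,u=int(140+150*.225),int(230+262*.225); print(u,v,Q[v-3:v+4:3,u])
go((.472,.164,.076))
E
```

```text
206 [0.029 0.042 0.03  0.035 0.032 0.034 0.033]
208 [  nan 0.01  0.006 0.003 0.001 0.002 0.03 ]
210 [0.033 0.012 0.019 0.026 0.006 0.009 0.028]
212 [0.031 0.008 0.02  0.01  0.016 0.    0.041]
214 [ 0.032  0.003  0.014 -0.002  0.022  0.004  0.041]
216 [0.033 0.066 0.057 0.053 0.045 0.005   nan]
218 [0.034 0.035 0.035 0.03  0.029 0.033 0.028]
[[ 0.623 -0.041  0.257]
 [ 0.62  -0.041  0.258]
 [ 0.615 -0.041  0.268]
 [ 0.613 -0.041  0.262]
 [ 0.61  -0.041  0.262]
 [ 0.606 -0.04   0.265]
 [ 0.603 -0.04   0.262]
 [ 0.6   -0.04   0.26 ]]
288 173 [[ 0.608 -0.051  0.258]
 [ 0.6   -0.064  0.262]
 [ 0.6   -0.066  0.249]]
shift [0.    0.001 0.244]
```

Careful with the scale: shifts go in units of 25 mm and turns go in units of 0.2 rad. That gives: 0.242 m is 9.68, -0.048 m is -1.92.

>>> hand_motion --motion '[0,0.04,2,0,0.5,0,0.04,4,0,0.5,0,0.04,6,0,0.5,0,0.04,8,0,0.5,0,0.04,9.68,0,0.5,0,0.04,9.68,0,0.5,0,0.04,9.68,0,0.5,0,0.04,9.68,0,0,0,0.04,9.68,0,0,0,0.04,9.68,0,0,0,0.04,9.68,0,0,0,-0.32,9.6,0,0,0,-0.72,9.6,0,0,0,-1.12,9.6,0,0,0,-1.52,9.6,0,0,0,-1.8,9.6,0,0,0,-1.92,9.6,0,0,0,-1.92,9.6,0,0,0,-1.92,9.6,0,0]' --grip_force 60

```text
t: 12.15
tcp_pos: [0.474, 0.1135, 0.0816]
tool_rot: [0.0, 1.0, -0.0, 0.001]
force: [-0.8, 1.3, 7.1]
finger_gap: 0.112
gripper_force: 59.8
```

```bash
python3 -c "
from h import *
st()
for n in('scene','top'):
    s=snap(n,n+'5'); b=boxfit(s,(.472,-.02,0)); print(n,b)
"
```

```text
t 12.15 tcp [0.474  0.1135 0.0816] R [[-1.0, 0.001, 0.003], [0.001, 1.0, -0.0], [-0.003, -0.0, -1.0]] F [-0.8  1.3  7.1] gap 0.112 gf 59.8
scene (array([ 4.72394761e-01, -2.39838790e-02,  4.48173255e-04]), np.float64(0.029775449555513325), 317)
top (array([ 0.47125924, -0.01726897, -0.00438902]), np.float64(0.005360847071585759), 332)
```

Scaled: -0.251 m is -10.04, -0.24 m is -9.6, 1.57 rad is 7.85.

>>> hand_motion --motion '[0,0,-0.08,0,0.5,0,0,-0.08,0,0.5,0,0,-0.08,0,0.5,0,0,-2,0,0.5,0,0,-4,0,0.5,0,0,-6,0,0.5,0,0,-8,0,0.5,0,0,-9.6,0,0.5,-3.92,-10.04,-9.6,7.85,0.5,-3.92,-10.04,-9.6,7.85,0.5,-3.92,-10.04,-9.6,7.85,0.5,-3.92,-10.04,-9.6,7.85,0.5,-3.92,-10.04,-9.6,7.85,0.5,-3.92,-10.04,-9.6,7.85,0.5,-3.92,-10.04,-9.6,7.85,0.5,-3.92,-10.04,-9.6,7.85,0.5,-3.92,-10.04,-9.6,7.85,0.5,-3.92,-10.04,-9.6,7.85,0.5,-3.92,-10.04,-9.6,7.85,0.5,-3.92,-10.04,-9.6,7.85,0.5]'

```text
t: 14.25
tcp_pos: [0.5704, -0.1365, 0.3201]
tool_rot: [0.707, 0.708, -0.0, -0.001]
force: [0.1, 0.4, 0.4]
finger_gap: 0.501
gripper_force: 0.0
```

```bash
python3 -c "
from h import *
st();go((.571,-.137,.225))
s=snap('scene'); print(boxfit(s,(.472,-.02,0)))
"
```

```text
t 14.25 tcp [ 0.5704 -0.1365  0.3201] R [[-0.001, 1.0, -0.002], [1.0, 0.001, 0.0], [0.0, -0.002, -1.0]] F [0.1 0.4 0.4] gap 0.501 gf 0.0
shift [-0.0005  0.0007  0.0951]
(array([ 0.47228349, -0.02443476,  0.00205206]), np.float64(0.009982238418880846), 316)
```

>>> hand_motion --motion '[0,0.028,2,0,0.5,0,0.028,3.8,0,0.5,0,0.028,3.8,0,0.5,0,0.028,3.8,0,0.5,0,0.028,3.8,0,0,0,0.028,3.8,0,0,0,0.028,3.8,0,0,0,-0.064,3.944,0,0,0,-0.148,4.104,0,0,0,-0.212,4.272,0,0,0,-0.26,4.444,0,0,0,-0.292,4.62,0,0,0,-0.304,4.8,0,0,0,-0.296,4.98,0,0,0,-0.276,5.16,0,0,0,-0.232,5.336,0,0,0,-0.176,5.504,0,0,0,-0.1,5.668,0,0]' --grip_force 40

```text
t: 16.1
tcp_pos: [0.5721, -0.1371, 0.1802]
tool_rot: [0.707, 0.707, 0.002, 0.004]
force: [5.8, -0.1, 8.0]
finger_gap: 0.172
gripper_force: 39.6
```

```bash
python3 -c "
from h import *
st();s=snap('scene'); print(boxfit(s,(.472,-.02,0)))
"
```

```text
t 16.1 tcp [ 0.5721 -0.1371  0.1802] R [[-0.0, 1.0, 0.009], [1.0, 0.0, -0.002], [-0.002, 0.009, -1.0]] F [ 5.8 -0.1  8. ] gap 0.172 gf 39.6
(array([ 0.47242578, -0.02412609, -0.00453814]), np.float64(0.01918445596060038), 321)
```

Scaled: 0.0375 m is 1.5, 0.0358 m is 1.432.

>>> hand_motion --motion '[0,0.092,0.156,0,0,0,0.196,0.3,0,0,0,0.316,0.436,0,0,0,0.448,0.556,0,0,0,0.592,0.664,0,0,0,0.748,0.76,0,0,0,0.908,0.832,0,0,0,1.08,0.892,0,0,0,1.256,0.94,0,0,0,1.432,0.964,0,0,0,1.5,0.968,0,0,0,1.5,0.968,0,0]'

```text
t: 17.35
tcp_pos: [0.6091, -0.1366, 0.1596]
tool_rot: [0.707, 0.708, 0.002, 0.004]
force: [0.2, 2.0, 24.8]
finger_gap: 0.171
gripper_force: 41.3
```

```bash
python3 -c "
from h import *
st()
s=snap('scene'); print(boxfit(s,(.472,-.02,0)))
"
```

```text
t 17.35 tcp [ 0.6091 -0.1366  0.1596] R [[-0.001, 1.0, 0.008], [1.0, 0.001, -0.002], [-0.002, 0.008, -1.0]] F [ 0.2  2.  24.8] gap 0.171 gf 41.3
(array([ 0.47219676, -0.02408961, -0.00591886]), np.float64(0.0361879746927438), 307)
```

>>> hand_motion --motion '[0,0,-0.32,0,0.5,0,0,-0.32,0,0.5,0,0,-0.32,0,0.5,0,0,-2,0,0.5,0,0,-4,0,0.5,0,0,-6,0,0.5,0,0,-6.72,0,0.5,10.08,-5.48,-6.72,-7.85,0.5,10.08,-5.48,-6.72,-7.85,0.5,10.08,-5.48,-6.72,-7.85,0.5,10.08,-5.48,-6.72,-7.85,0.5,10.08,-5.48,-6.72,-7.85,0.5,10.08,-5.48,-6.72,-7.85,0.5,10.08,-5.48,-6.72,-7.85,0.5,10.08,-5.48,-6.72,-7.85,0.5,10.08,-5.48,-6.72,-7.85,0.5,10.08,-5.48,-6.72,-7.85,0.5,10.08,-5.48,-6.72,-7.85,0.5]' --grip_force 60

```text
t: 19.2
tcp_pos: [0.4676, 0.1156, 0.3212]
tool_rot: [-0.002, 1.0, 0.0, -0.002]
force: [0.1, 0.4, -0.6]
finger_gap: 0.504
gripper_force: 0.0
```

```bash
python3 -c "
from h import *
s=st()
for n in('scene','top'):
    s=snap(n,n+'6'); b=boxfit(s,(.472,-.02,0)); print(n,b)
a=load('scene')['pixels'][:,:,::-1]; b=load('top')['pixels'][:,:,::-1]
f=lambda a:cv2.resize(a,(400,400),interpolation=cv2.INTER_CUBIC)
cv2.imwrite('pics/c6.png',np.hstack([f(a[140:230,230:320]),f(b[140:230,205:295])]))
"
```

```text
t 19.2 tcp [0.4676 0.1156 0.3212] R [[-1.0, -0.004, -0.004], [-0.004, 1.0, 0.0], [0.004, 0.0, -1.0]] F [ 0.1  0.4 -0.6] gap 0.504 gf 0.0
scene (array([ 0.47193894, -0.02468846, -0.00335732]), np.float64(0.031895464321936205), 317)
top (array([ 0.47086089, -0.0185747 , -0.00189951]), np.float64(0.029934376913571474), 346)
```

View pics/c6.png

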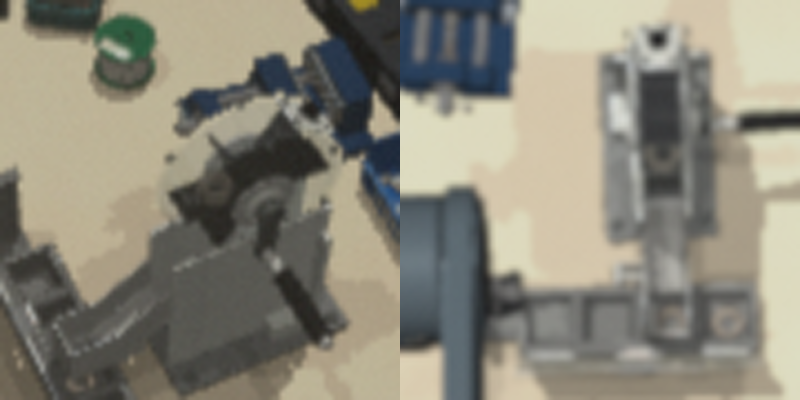

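The top half shows nuts in the first two wells, at (728,320) and (672,320), and a third nut in the drum at (662,158), one step from the opening. The next job is to shift the box one well.

Scaled: -0.0485 m is -1.94, -0.004 m is -0.16.

>>> hand_motion --motion '[-0.16,-0.08,2,0,0.5,-0.16,-0.08,4,0,0.5,-0.16,-0.08,6,0,0.5,-0.16,-0.08,8,0,0.5,-0.16,-0.08,9.6,0,0.5,-0.16,-0.08,9.6,0,0.5,-0.16,-0.08,9.6,0,0.5,-0.16,-0.08,9.6,0,0,-0.16,-0.08,9.6,0,0,-0.16,-0.08,9.6,0,0,-0.16,-0.08,9.6,0,0,-0.16,-0.4,9.6,0,0,-0.16,-0.8,9.6,0,0,-0.16,-1.2,9.6,0,0,-0.16,-1.6,9.6,0,0,-0.16,-1.86,9.6,0,0,-0.16,-1.94,9.6,0,0,-0.16,-1.94,9.6,0,0,-0.16,-1.94,9.6,0,0]' --grip_force 60

```text
t: 21.2
tcp_pos: [0.4743, 0.0672, 0.0854]
tool_rot: [0.0, 1.0, 0.0, 0.003]
force: [-0.2, 1.2, 7.7]
finger_gap: 0.101
gripper_force: 59.8
```

```bash
python3 -c "
from h import *
st()
for n in('scene','top'):
    s=snap(n,n+'7'); b=boxfit(s,(.472,-.068,0)); print(n,b)
"
```

```text
t 21.2 tcp [0.4743 0.0672 0.0854] R [[-1.0, 0.001, 0.006], [0.001, 1.0, 0.0], [-0.006, 0.0, -1.0]] F [-0.2  1.2  7.7] gap 0.101 gf 59.8
scene (array([ 0.47225723, -0.07047754, -0.02166094]), np.float64(0.05014886857190233), 344)
top (array([ 0.47067514, -0.06549498, -0.00292734]), np.float64(0.017198862205003124), 321)
```

Scaled: -0.24 m is -9.6, -0.204 m is -8.16, 1.57 rad is 7.85.

>>> hand_motion --motion '[0,0,-0.08,0,0.5,0,0,-0.08,0,0.5,0,0,-0.08,0,0.5,0,0,-2,0,0.5,0,0,-4,0,0.5,0,0,-6,0,0.5,0,0,-8,0,0.5,0,0,-9.6,0,0.5,-5.5,-8.16,-9.6,7.85,0.5,-5.5,-8.16,-9.6,7.85,0.5,-5.5,-8.16,-9.6,7.85,0.5,-5.5,-8.16,-9.6,7.85,0.5,-5.5,-8.16,-9.6,7.85,0.5,-5.5,-8.16,-9.6,7.85,0.5,-5.5,-8.16,-9.6,7.85,0.5,-5.5,-8.16,-9.6,7.85,0.5,-5.5,-8.16,-9.6,7.85,0.5,-5.5,-8.16,-9.6,7.85,0.5,-5.5,-8.16,-9.6,7.85,0.5,-5.5,-8.16,-9.6,7.85,0.5]'

```text
t: 23.3
tcp_pos: [0.6098, -0.137, 0.3224]
tool_rot: [0.707, 0.707, -0.0, -0.001]
force: [-0.3, -0.2, -1.1]
finger_gap: 0.501
gripper_force: 0.0
```

```bash
python3 -c "
from h import *
st();go((.6095,-.137,.157))
s=snap('scene'); print(boxfit(s,(.472,-.068,0)))
P=cloud(s);q=P[(P[...,2]>.13)&(P[...,2]<.17)&(P[...,1]<-.12)&(P[...,1]>-.2)&(P[...,0]>.55)&(P[...,0]<.67)]
print(len(q),np.median(q,0),q.min(0),q.max(0))
"
```

```text
t 23.3 tcp [ 0.6098 -0.137   0.3224] R [[-0.001, 1.0, -0.001], [1.0, 0.001, 0.0], [0.0, -0.001, -1.0]] F [-0.3 -0.2 -1.1] gap 0.501 gf 0.0
shift [-1.000e-04 -1.000e-04  1.654e-01]
(array([ 0.47216649, -0.07052101, -0.01266832]), np.float64(0.03513757215643258), 345)
71 [ 0.60662205 -0.14523487  0.15570034] [ 0.60022772 -0.17160929  0.14708374] [ 0.61566485 -0.12098286  0.16269175]
```

>>> hand_motion --motion '[0,0,2,0,0.5,0,0,4,0,0.5,0,0,6,0,0.5,0,0,6.64,0,0.5,0,0,6.64,0,0.5,0,0,6.64,0,0,0,0,6.64,0,0,0,0,6.64,0,0,0,0.18,6.632,0,0,0,0.356,6.604,0,0,0,0.532,6.56,0,0,0,0.7,6.496,0,0,0,0.864,6.42,0,0,0,1.016,6.324,0,0,0,1.16,6.216,0,0,0,1.292,6.092,0,0,0,1.408,5.96,0,0,0,1.516,5.812,0,0,0,1.516,5.812,0,0]' --grip_force 40

```text
t: 25.25
tcp_pos: [0.6469, -0.137, 0.1778]
tool_rot: [0.707, 0.708, -0.001, -0.001]
force: [-4.3, -0.6, 1.9]
finger_gap: 0.171
gripper_force: 39.3
```

```bash
python3 -c "
from h import *
st()
s=snap('scene'); print(boxfit(s,(.472,-.068,0)))
"
```

```text
t 25.25 tcp [ 0.6469 -0.137   0.1778] R [[-0.002, 1.0, -0.004], [1.0, 0.002, 0.0], [0.0, -0.004, -1.0]] F [-4.3 -0.6  1.9] gap 0.171 gf 39.3
(array([ 0.47180483, -0.07022548, -0.01176591]), np.float64(0.05620177498341726), 339)
```

>>> hand_motion --motion '[0,0,0,0,0.5,0,0,0,0,0.5,0,0,0,0,0.5,0,0,-2,0,0.5,0,0,-4,0,0.5,0,0,-5.8,0,0.5,8.16,-6.96,-5.8,-7.85,0.5,8.16,-6.96,-5.8,-7.85,0.5,8.16,-6.96,-5.8,-7.85,0.5,8.16,-6.96,-5.8,-7.85,0.5,8.16,-6.96,-5.8,-7.85,0.5,8.16,-6.96,-5.8,-7.85,0.5,8.16,-6.96,-5.8,-7.85,0.5,8.16,-6.96,-5.8,-7.85,0.5,8.16,-6.96,-5.8,-7.85,0.5,8.16,-6.96,-5.8,-7.85,0.5,8.16,-6.96,-5.8,-7.85,0.5,8.16,-6.96,-5.8,-7.85,0.5]' --grip_force 60

```text
t: 27.1
tcp_pos: [0.4744, 0.067, 0.3229]
tool_rot: [-0.0, 1.0, 0.0, 0.001]
force: [0.2, 0.3, -0.7]
finger_gap: 0.499
gripper_force: 0.0
```

```bash
python3 -c "
from h import *
s=st()
for n in('scene','top'):
    s=snap(n,n+'8'); b=boxfit(s,(.472,-.068,0)); print(n,b)
a=load('scene')['pixels'][:,:,::-1]; b=load('top')['pixels'][:,:,::-1]
f=lambda a:cv2.resize(a,(400,400),interpolation=cv2.INTER_CUBIC)
cv2.imwrite('pics/c8.png',np.hstack([f(a[140:230,230:320]),f(b[140:230,205:295])]))
"
```

```text
t 27.1 tcp [0.4744 0.067  0.3229] R [[-1.0, -0.0, 0.001], [-0.0, 1.0, 0.0], [-0.001, 0.0, -1.0]] F [ 0.2  0.3 -0.7] gap 0.499 gf 0.0
scene (array([ 0.47221158, -0.07029454, -0.00737171]), np.float64(0.059392041616873226), 348)
top (array([ 0.47081734, -0.06574772, -0.00941773]), np.float64(0.09265521406481404), 354)
```

View pics/c8.png

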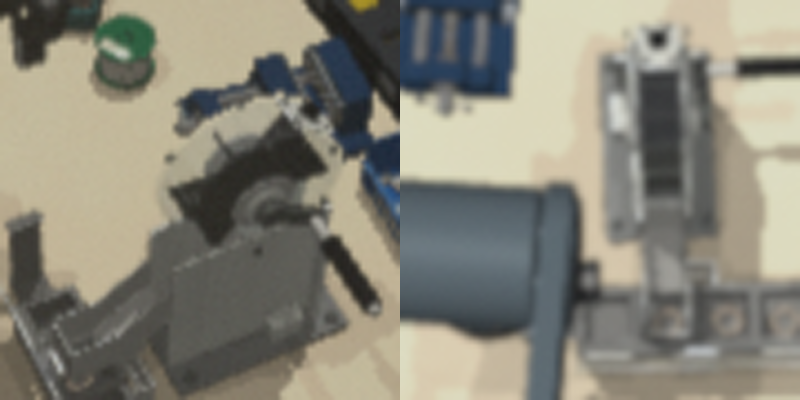

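The third nut is in its well at (672,318) and the drum shows none. I'll still move the fourth well under the spout and turn out the last two pockets to be sure.

Scaled: 0.002 m is 0.08, 0.242 m is 9.68.

>>> hand_motion --motion '[0.08,0,2,0,0.5,0.08,0,4,0,0.5,0.08,0,6,0,0.5,0.08,0,8,0,0.5,0.08,0,9.68,0,0.5,0.08,0,9.68,0,0.5,0.08,0,9.68,0,0.5,0.08,0,9.68,0,0,0.08,0,9.68,0,0,0.08,0,9.68,0,0,0.08,0,9.68,0,0,0.08,-0.32,9.64,0,0,0.08,-0.72,9.64,0,0,0.08,-1.12,9.64,0,0,0.08,-1.52,9.64,0,0,0.08,-1.8,9.64,0,0,0.08,-1.92,9.64,0,0,0.08,-1.92,9.64,0,0,0.08,-1.92,9.64,0,0]' --grip_force 60

```text
t: 29.1
tcp_pos: [0.473, 0.0182, 0.0834]
tool_rot: [0.001, 1.0, -0.0, 0.002]
force: [0.0, 2.3, 9.2]
finger_gap: 0.106
gripper_force: 60.1
```

```bash
python3 -c "
from h import *
st()
for n in('scene','top'):
    s=snap(n,n+'9'); b=boxfit(s,(.472,-.116,0)); print(n,b)
"
```

```text
t 29.1 tcp [0.473  0.0182 0.0834] R [[-1.0, 0.001, 0.004], [0.001, 1.0, -0.0], [-0.004, -0.0, -1.0]] F [0.  2.3 9.2] gap 0.106 gf 60.1
scene (array([ 0.47080911, -0.11943774,  0.00136407]), np.float64(0.06646053038229927), 381)
top (array([ 0.46972886, -0.11394566, -0.00349965]), np.float64(0.04406673077780398), 349)
```

Scaled: -0.24 m is -9.6, -0.175 m is -7, 1.57 rad is 7.85.

>>> hand_motion --motion '[0,0,-0.08,0,0.45,0,0,-0.08,0,0.45,0,0,-0.08,0,0.45,0,0,-2,0,0.45,0,0,-4,0,0.45,0,0,-6,0,0.45,0,0,-8,0,0.5,0,0,-9.6,0,0.5,-7,-6.24,-9.6,7.85,0.5,-7,-6.24,-9.6,7.85,0.5,-7,-6.24,-9.6,7.85,0.5,-7,-6.24,-9.6,7.85,0.5,-7,-6.24,-9.6,7.85,0.5,-7,-6.24,-9.6,7.85,0.5,-7,-6.24,-9.6,7.85,0.5,-7,-6.24,-9.6,7.85,0.5,-7,-6.24,-9.6,7.85,0.5,-7,-6.24,-9.6,7.85,0.5,-7,-6.24,-9.6,7.85,0.5,-7,-6.24,-9.6,7.85,0.5]'

```text
t: 31.2
tcp_pos: [0.6465, -0.1373, 0.3208]
tool_rot: [0.707, 0.707, -0.0, -0.001]
force: [-0.3, -0.5, -0.3]
finger_gap: 0.501
gripper_force: 0.0
```

```bash
python3 -c "
from h import *
st();go((.647,-.137,.178))
s=snap('scene'); print(boxfit(s,(.472,-.116,0)))
"
```

```text
t 31.2 tcp [ 0.6465 -0.1373  0.3208] R [[-0.001, 1.0, -0.001], [1.0, 0.001, 0.0], [0.0, -0.001, -1.0]] F [-0.3 -0.5 -0.3] gap 0.501 gf 0.0
shift [0.0003 0.0007 0.1428]
(array([ 0.47071643, -0.11912933, -0.00463137]), np.float64(0.04358884548768074), 395)
```

Scaled: 0.0082 m is 0.328, 0.143 m is 5.72.

>>> hand_motion --motion '[0,0.02,2,0,0.5,0,0.02,4,0,0.5,0,0.02,5.72,0,0.5,0,0.02,5.72,0,0.5,0,0.02,5.72,0,0.5,0,0.02,5.72,0,0,0,0.02,5.72,0,0,0,0.02,5.72,0,0,0,0.112,5.568,0,0,0,0.188,5.404,0,0,0,0.252,5.232,0,0,0,0.292,5.06,0,0,0,0.32,4.88,0,0,0,0.328,4.7,0,0,0,0.316,4.524,0,0,0,0.288,4.344,0,0,0,0.24,4.172,0,0,0,0.18,4,0,0,0,0.1,3.84,0,0]' --grip_force 40

```text
t: 33.15
tcp_pos: [0.6505, -0.1378, 0.2262]
tool_rot: [0.707, 0.707, 0.001, 0.002]
force: [0.2, -5.3, -5.4]
finger_gap: 0.163
gripper_force: 39.0
```

>>> hand_motion --motion '[0,-0.096,-0.152,0,0,0,-0.204,-0.296,0,0,0,-0.328,-0.428,0,0,0,-0.464,-0.544,0,0,0,-0.612,-0.648,0,0,0,-0.768,-0.736,0,0,0,-0.936,-0.808,0,0,0,-1.104,-0.864,0,0,0,-1.28,-0.9,0,0,0,-1.46,-0.92,0,0,0,-1.64,-0.924,0,0,0,-1.64,-0.924,0,0]'

```text
t: 34.35
tcp_pos: [0.6117, -0.1384, 0.2516]
tool_rot: [0.707, 0.707, 0.002, 0.005]
force: [1.0, -4.9, 0.4]
finger_gap: 0.17
gripper_force: 39.5
```

Scaled: 0.156 m is 6.24, -0.138 m is -5.52, -1.57 rad is -7.85.

>>> hand_motion --motion '[0,0,0,0,0.5,0,0,0,0,0.5,0,0,0,0,0.5,0,0,-2,0,0.5,0,0,-3,0,0.5,6.24,-5.52,-3,-7.85,0.45,6.24,-5.52,-3,-7.85,0.45,6.24,-5.52,-3,-7.85,0.45,6.24,-5.52,-3,-7.85,0.45,6.24,-5.52,-3,-7.85,0.45,6.24,-5.52,-3,-7.85,0.45,6.24,-5.52,-3,-7.85,0.45,6.24,-5.52,-3,-7.85,0.45,6.24,-5.52,-3,-7.85,0.45,6.24,-5.52,-3,-7.85,0.45,6.24,-5.52,-3,-7.85,0.45,6.24,-5.52,-3,-7.85,0.45]' --grip_force 60

```text
t: 36.05
tcp_pos: [0.4703, 0.0192, 0.3238]
tool_rot: [-0.0, 1.0, 0.0, 0.0]
force: [-1.0, -0.1, 0.5]
finger_gap: 0.446
gripper_force: 0.0
```

```bash
python3 -c "
from h import *
s=st()
for n in('scene','top'):
    s=snap(n,n+'10'); b=boxfit(s,(.472,-.116,0)); print(n,b)
a=load('scene')['pixels'][:,:,::-1]; b=load('top')['pixels'][:,:,::-1]
f=lambda a:cv2.resize(a,(400,400),interpolation=cv2.INTER_CUBIC)
cv2.imwrite('pics/c10.png',np.hstack([f(a[140:250,220:330]),f(b[140:230,225:315])]))
"
```

```text
t 36.05 tcp [0.4703 0.0192 0.3238] R [[-1.0, -0.0, 0.0], [-0.0, 1.0, 0.001], [-0.0, 0.001, -1.0]] F [-1.  -0.1  0.5] gap 0.446 gf 0.0
scene (array([ 0.47086442, -0.11943402,  0.0043347 ]), np.float64(0.04863075507140183), 390)
top (array([ 0.4695434 , -0.11372954,  0.00148303]), np.float64(0.035296054964572436), 340)
```

View pics/c10.png

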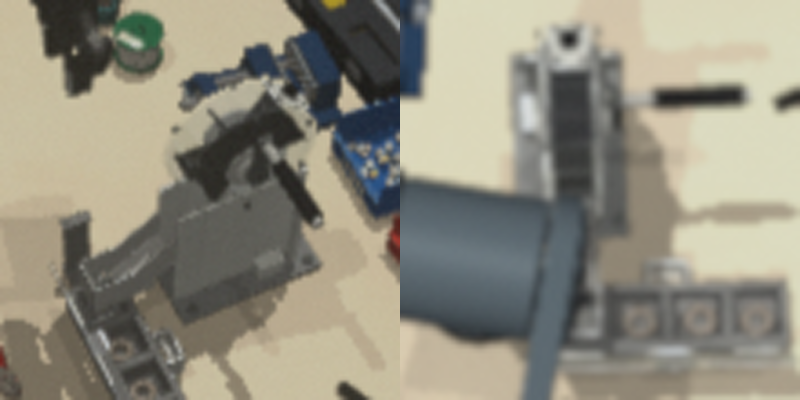

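Three nuts are in the wells, at (640,318), (698,318) and (757,318) in the top half, and the drum is empty. Now I'll grip the lug and draw the box clear.

Scaled: 0.242 m is 9.68, 0.243 m is 9.72.

>>> hand_motion --motion '[0,-0.04,2,0,0.45,0,-0.04,4,0,0.45,0,-0.04,6,0,0.45,0,-0.04,8,0,0.45,0,-0.04,9.72,0,0.45,0,-0.04,9.72,0,0.45,0,-0.04,9.72,0,0.45,0,-0.04,9.72,0,0,0,-0.04,9.72,0,0,0,-0.04,9.72,0,0,0,-0.04,9.72,0,0,0,0.2,9.68,0,0,0,0.6,9.68,0,0,0,1.08,9.68,0,0,0,1.6,9.68,0,0,0,2.12,9.68,0,0,0,2.64,9.68,0,0,0,3.16,9.68,0,0,0,3.68,9.68,0,0,0,4.2,9.68,0,0]' --grip_force 70

```text
t: 38.15
tcp_pos: [0.4718, 0.1236, 0.0836]
tool_rot: [-0.001, 1.0, -0.001, 0.002]
force: [-0.3, -6.2, 8.2]
finger_gap: 0.1
gripper_force: 69.9
```

>>> hand_motion --motion '[0,0.52,0,0,0,0,1.04,0,0,0,0,1.56,0,0,0,0.04,2.08,0,0,0,0.08,2.6,0,0,0,0.12,3.12,0,0,0,0.16,3.64,0,0,0,0.2,4.16,0,0,0,0.24,4.68,0,0,0,0.32,5.2,0,0,0,0.4,5.72,0,0,0,0.4,6.24,0,0,0,0.4,6.76,0,0,0,0.4,7.28,0,0,0,0.4,7.68,0,0,0,0.4,7.92,0,0,0,0.4,8,0,0,0,0.4,8,0,0,0]'

```text
t: 39.95
tcp_pos: [0.4602, 0.3237, 0.0836]
tool_rot: [-0.001, 1.0, -0.0, 0.001]
force: [-0.1, -4.1, 7.8]
finger_gap: 0.102
gripper_force: 69.8
```

```bash
python3 -c "
from h import *
st()
for n in('scene','top'):
    s=snap(n,n+'11'); b=boxfit(s,(.46,.19,0)); print(n,b)
"
```

```text
t 39.95 tcp [0.4602 0.3237 0.0836] R [[-1.0, -0.002, 0.002], [-0.002, 1.0, -0.001], [-0.002, -0.001, -1.0]] F [-0.1 -4.1  7.8] gap 0.102 gf 69.8
scene (array([ 0.45889484,  0.18579493, -0.00296826]), np.float64(0.05218525777016454), 307)
top (array([0.45809586, 0.19108622, 0.00516646]), np.float64(0.07608015420084524), 380)
```

Scaled: -0.12 m is -4.8, -0.1 m is -4.

>>> hand_motion --motion '[0,0,-0.08,0,0.5,0,0,-0.08,0,0.5,0,0,-0.08,0,0.5,0,0.8,-2,0,0.5,0,2.4,-4,0,0.3,0,4,-4.8,0,0,0,4,-4.8,0,0,0,4,-4.8,0,0]'

```text
t: 40.85
tcp_pos: [0.4602, 0.4254, 0.2026]
tool_rot: [-0.001, 1.0, 0.001, 0.001]
force: [0.4, 0.6, -0.8]
finger_gap: 0.001
gripper_force: 0.0
```

```bash
python3 -c "
from h import *
np.set_printoptions(precision=4,suppress=True)
st()
for n in('scene','top'):
    s=snap(n,n+'12'); b=boxfit(s,(.458,.188,0)); print(n,b)
    P=cloud(s); q=P[(P[...,2]>.045)&(P[...,2]<.11)&(P[...,1]>.1)&(P[...,1]<.275)&(P[...,0]>.36)&(P[...,0]<.5)]
    print(len(q),q.min(0),q.max(0)); z=q[:,2]; print([(a,len(q[(z>=a)&(z<a+.01)]),np.median(q[(z>=a)&(z<a+.01),0])) for a in (.05,.06,.07,.08,.09)])
f=lambda a:cv2.resize(a,(400,400),interpolation=cv2.INTER_CUBIC)
a=load('scene')['pixels'][:,:,::-1]; b=load('top')['pixels'][:,:,::-1]
cv2.imwrite('pics/c12.png',np.hstack([f(a[130:230,170:270]),f(b[160:260,150:250])]))
"
```

```text
t 40.85 tcp [0.4602 0.4254 0.2026] R [[-1.0, -0.003, 0.002], [-0.003, 1.0, 0.002], [-0.002, 0.001, -1.0]] F [ 0.4  0.6 -0.8] gap 0.001 gf 0.0
scene (array([0.4588, 0.1856, 0.0002]), np.float64(0.06514741590914282), 318)
62 [0.4127 0.1014 0.0501] [0.4295 0.2681 0.0961]
[(0.05, 3, np.float64(0.42127750886421256)), (0.06, 2, np.float64(0.41877544591414023)), (0.07, 1, np.float64(0.41664429862411895)), (0.08, 23, np.float64(0.4161508239896757)), (0.09, 33, np.float64(0.4164382646841007))]
top (array([ 0.4581,  0.1908, -0.0014]), np.float64(0.07217004732280423), 393)
170 [0.4135 0.1001 0.0459] [0.4614 0.2747 0.1013]
[(0.05, 24, np.float64(0.4236937124135499)), (0.06, 16, np.float64(0.42233695263918647)), (0.07, 26, np.float64(0.4196387681213634)), (0.08, 34, np.float64(0.4176683367574673)), (0.09, 62, np.float64(0.4162706224925997))]
```

View pics/c12.png

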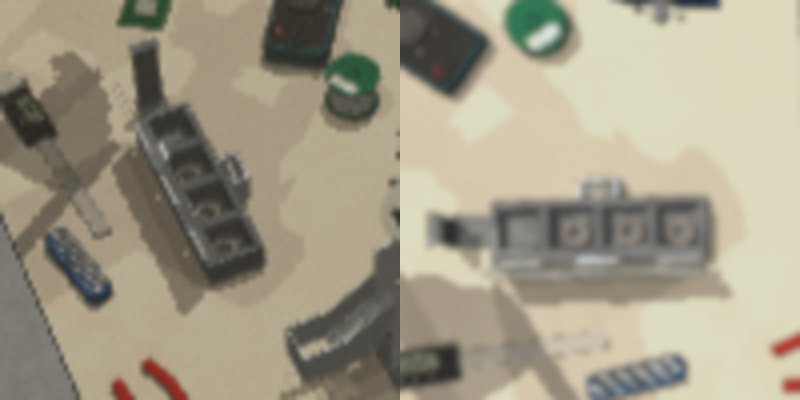

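The box holds three nuts, one per well, at (575,230), (628,230) and (680,230) in the top half, and the fourth well is empty. The lid stands open along the near side, and bystanders are undisturbed. Next I'll bring the shut fingers down behind the lid.

Scaled: -0.236 m is -9.44, 0.1 m is 4.

>>> hand_motion --motion '[2.8,-9.44,0,0,0,2.8,-9.44,0,0,0,2.8,-9.44,0,0,0,2.8,-9.44,0,0,0,2.8,-9.44,0,0,0,2.8,-9.44,0,0,0,2.8,-9.44,0,0,0,2.8,-9.44,0,0,0,2.8,-9.44,2,0,0,2.8,-9.44,4,0,0,2.8,-9.44,4,0,0,2.8,-9.44,4,0,0]'

```text
t: 42.15
tcp_pos: [0.3896, 0.1882, 0.1007]
tool_rot: [-0.001, 1.0, -0.0, -0.002]
force: [0.6, 0.1, 1.7]
finger_gap: 0.0
gripper_force: 0.0
```

```bash
python3 -c "
from h import *
st();go((.39,.188,.102))"
```

```text
t 42.15 tcp [0.3896 0.1882 0.1007] R [[-1.0, -0.002, -0.004], [-0.002, 1.0, -0.001], [0.004, -0.001, -1.0]] F [0.6 0.1 1.7] gap 0.0 gf 0.0
shift [-0.0003 -0.0002 -0.0013]
```

>>> hand_motion --motion '[-0.32,0,0,0,0,-0.64,0,0,0,0,-0.98,0,0,0,0,-1.24,0,0,0,0,-1.5,0,0,0,0,-1.78,0,0.08,0,0,-2.04,0,0.2,0,0,-2.2,0,0.32,0,0,-2.36,0,0.42,0,0,-2.5,0,0.56,0,0,-2.62,0,0.7,0,0,-2.72,0,0.86,0,0,-2.82,0,1.02,0,0]'

```text
t: 43.45
tcp_pos: [0.4609, 0.1877, 0.0757]
tool_rot: [-0.0, 1.0, -0.0, -0.0]
force: [-0.9, 0.5, 0.7]
finger_gap: 0.001
gripper_force: 0.1
```

```bash
python3 -c "
from h import *
np.set_printoptions(precision=4,suppress=True)
st()
for n in('scene','top'):
    s=snap(n,n+'13'); b=boxfit(s,(.458,.188,0)); print(n,b)
    P=cloud(s); q=P[(P[...,2]>.04)&(P[...,2]<.11)&(P[...,1]>.1)&(P[...,1]<.16)&(P[...,0]>.36)&(P[...,0]<.53)]
    print(len(q)); x=q[:,0]; print([(round(a,2),len(q[(x>=a)&(x<a+.01)]),np.median(q[(x>=a)&(x<a+.01),2])) for a in np.arange(.41,.51,.01)])
"
```

```text
t 43.45 tcp [0.4609 0.1877 0.0757] R [[-1.0, -0.0, -0.0], [-0.0, 1.0, -0.0], [0.0, -0.0, -1.0]] F [-0.9  0.5  0.7] gap 0.001 gf 0.1
scene (array([0.4568, 0.1858, 0.0099]), np.float64(0.06703779636998575), 101)
171
[(np.float64(0.41), 0, np.float64(nan)), (np.float64(0.42), 0, np.float64(nan)), (np.float64(0.43), 5, np.float64(0.04124146179481688)), (np.float64(0.44), 29, np.float64(0.04387117386846772)), (np.float64(0.45), 42, np.float64(0.046021692202087364)), (np.float64(0.46), 35, np.float64(0.04998455334826096)), (np.float64(0.47), 42, np.float64(0.05467676598354247)), (np.float64(0.48), 18, np.float64(0.05916360004549032)), (np.float64(0.49), 0, np.float64(nan)), (np.float64(0.5), 0, np.float64(nan)), (np.float64(0.51), 0, np.float64(nan))]
top (array([0.4492, 0.1904, 0.0906]), np.float64(0.0), 28)
184
[(np.float64(0.41), 0, np.float64(nan)), (np.float64(0.42), 7, np.float64(0.04182114330343756)), (np.float64(0.43), 27, np.float64(0.043542349280507195)), (np.float64(0.44), 36, np.float64(0.04392163017424757)), (np.float64(0.45), 30, np.float64(0.04804823075452799)), (np.float64(0.46), 30, np.float64(0.053022572813906155)), (np.float64(0.47), 34, np.float64(0.05539577716968274)), (np.float64(0.48), 20, np.float64(0.05649748364859572)), (np.float64(0.49), 0, np.float64(nan)), (np.float64(0.5), 0, np.float64(nan)), (np.float64(0.51), 0, np.float64(nan))]
  return _methods._mean(a, axis=axis, dtype=dtype,
  ret = ret.dtype.type(ret / rcount)
```

Scaled: -0.004 m is -0.16, 0.004 m is 0.16.

>>> hand_motion --motion '[-0.08,0,0.16,0,0,-0.12,0,0.32,0,0,-0.16,0,0.44,0,0,-0.16,0,0.56,0,0,-0.16,0,0.68,0,0,-0.16,0,0.8,0,0,-0.16,0,0.88,0,0,-0.16,0,0.96,0,0,-0.16,0,0.96,0,0]'

```text
t: 44.45
tcp_pos: [0.465, 0.1877, 0.057]
tool_rot: [-0.0, 1.0, 0.0, 0.001]
force: [-7.0, -2.0, 44.7]
finger_gap: 0.005
gripper_force: 22.7
```

```bash
python3 -c "
from h import *
st()"
```

```text
t 44.45 tcp [0.465  0.1877 0.057 ] R [[-1.0, -0.001, 0.003], [-0.001, 1.0, 0.0], [-0.003, 0.0, -1.0]] F [-7.  -2.  44.7] gap 0.005 gf 22.7
```

Scaled: 0.3 m is 12, 0.25 m is 10.

>>> hand_motion --motion '[0,0,-0.4,0,0,0,0,-2.4,0,0,0,0,-4.4,0,0,0,2,-6,0,0,0,4,-8,0,0,0,6,-8,0,0,0,8,-8,0,0,0,10,-8,0,0,0,12,-8,0,0,0,12,-8,0,0]'

```text
t: 45.45
tcp_pos: [0.4638, 0.4914, 0.2516]
tool_rot: [-0.001, 1.0, 0.001, 0.0]
force: [-0.0, -0.6, 0.3]
finger_gap: 0.002
gripper_force: 0.0
```

```bash
python3 -c "
from h import *
np.set_printoptions(precision=4,suppress=True)
st()
for n in('scene','top'):
    s=snap(n,n+'14')
    P=cloud(s); q=P[(P[...,2]>.02)&(P[...,2]<.11)&(P[...,1]>.1)&(P[...,1]<.27)&(P[...,0]>.36)&(P[...,0]<.53)]
    x=q[:,0]; print([(round(a,2),len(w:=q[(x>=a)&(x<a+.01)]),np.median(w[:,2]) if len(w) else 0) for a in np.arange(.42,.51,.01)])
f=lambda a:cv2.resize(a,(400,400),interpolation=cv2.INTER_CUBIC)
a=load('scene')['pixels'][:,:,::-1]; b=load('top')['pixels'][:,:,::-1]
cv2.imwrite('pics/c14.png',np.hstack([f(a[100:240,160:300]),f(b[130:260,150:280])]))
"
```

```text
t 45.45 tcp [0.4638 0.4914 0.2516] R [[-1.0, -0.003, 0.0], [-0.003, 1.0, 0.001], [-0.0, 0.001, -1.0]] F [-0.  -0.6  0.3] gap 0.002 gf 0.0
[(np.float64(0.42), 37, np.float64(0.033779441734124685)), (np.float64(0.43), 95, np.float64(0.03418990620206894)), (np.float64(0.44), 100, np.float64(0.034135043803279586)), (np.float64(0.45), 95, np.float64(0.0339827849328103)), (np.float64(0.46), 96, np.float64(0.034010487403536044)), (np.float64(0.47), 92, np.float64(0.03394483918085453)), (np.float64(0.48), 93, np.float64(0.033958385627911356)), (np.float64(0.49), 26, np.float64(0.03142666774699898)), (np.float64(0.5), 7, np.float64(0.030385005106202616)), (np.float64(0.51), 0, 0)]
[(np.float64(0.42), 45, np.float64(0.03510221806831577)), (np.float64(0.43), 136, np.float64(0.03650427266718372)), (np.float64(0.44), 138, np.float64(0.03521264354189474)), (np.float64(0.45), 137, np.float64(0.03613292856382772)), (np.float64(0.46), 131, np.float64(0.036121737471138865)), (np.float64(0.47), 129, np.float64(0.03594003084430234)), (np.float64(0.48), 137, np.float64(0.03618461733416718)), (np.float64(0.49), 19, np.float64(0.03179792996889419)), (np.float64(0.5), 9, np.float64(0.03308350392260902)), (np.float64(0.51), 0, 0)]
```

View pics/c14.png

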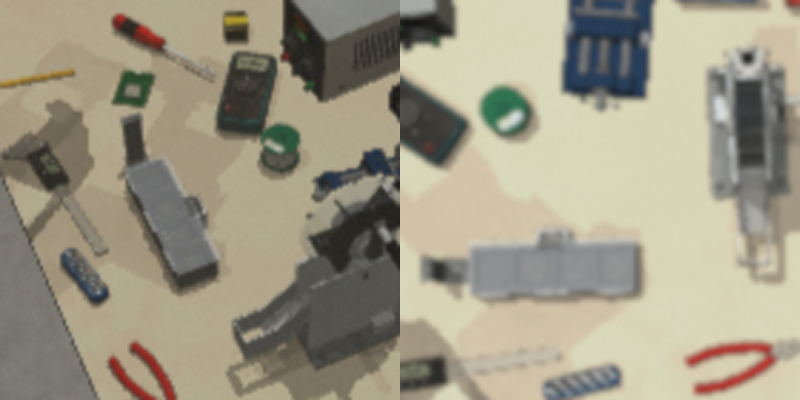

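The lid lies flat and shut: its top is level at about 0.035 m all across, seen at (555,270) in the top half. The drum and chute are empty, the bystanders are in place, and the arm is clear, so I'll hand the job in.

```bash
python3 -c "
from h import *
print(manip.sign_off())"
```

```text
the job is handed in; nothing more can be done
None
```

The drum held three nuts and each is now in its own well; the box is drawn clear with its lid pressed flat and shut, the bystanders look untouched in the pictures, and the job was handed in at about 45 s.

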